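# Put the battery pack on its charger

### The arm

A 7-joint arm with a two-finger parallel gripper is mounted at the origin on a cart in front of the work surface, level with it; the furniture and walls round the work are solid. World frame = base frame: x ahead of the robot, y to its left, z up, the work surface at z = 0. Lengths are in m, angles in rad, forces in N, time in s.
With the tool pointing down it reaches from about 0.425 to 0.975 m from the base axis. Payload 16.7 kg.
Tool frame: the origin (TCP) lies midway between the tips of the shut fingers; the grasp point (between the pads) lies 19 mm behind it; z points along the fingers, y is the line along which they close (so a half turn about z gives the same grasp; the last joint's range is limited). The gripper opens to 85 mm and grips with 20 to 120 N. Pads are 22 mm wide; open, the fingers measure 114 mm over their backs; the gripper's body (76 mm by 85 mm) begins 54 mm behind the grasp point. The pads swing forward as they close: fully open they stand 13 mm farther back than shut.
Start: joints at [-1.272, 0.426, 0.074, 1.606, -0.034, 1.111, -0.067], TCP at [0.293, 0.608, 0.231] pointing down, gripper open.
Joint ranges: [-2.85, 2.85], [-0.5, 2.14], [-1.23, 1.37], [0.21, 2.46], [-1.02, 4.16], [0.16, 2.05], [-2.73, 2.73]. Speed limits (rad/s): [1.89, 1.89, 2.39, 2.39, 3.01, 3.01, 3.01].

### API

Orientations are given as a rotation vector (axis times angle).
In Python, from bench import manip, get_image, camera_model, ticket gives the robot as it stands. Calls block until the motion is done:
- manip.move_ptp(position, orientation): joint-space move of the TCP to a pose.
- manip.move_linear(position, attitude=None, vel=0.15, contact_N=None): straight line of the TCP; attitude=None keeps the orientation; vel is the mean speed in m/s. With contact_N (N) it stops when the force on the tool has changed by that much, and returns True; else False.
- manip.movej(angles): joint-space move.
- manip.gripper_to(opening, newtons=None): finger opening in m; newtons is the grip in N (None keeps the last); returns when the fingers have stopped.
- manip.wait(seconds).
- manip.ik(position, orientation): joint angles nearest the present ones, or None.
- manip.state(): the state.
- get_image(name): name is "side" or "top"; returns the picture (480x640x3 uint8, red, green, blue); there is no depth.
- camera_model(name): a dict with "intrinsics" (3x3 intrinsics, pixels), "R" (3x3) and "t" (3): a world point X has camera coordinates R X + t. Camera axes: x right, y down, z forward; pixel columns grow to the right and rows downward; lengths in m; the calibration is good to about 2 mm. A picture is of the moment at which its call begins. camera_model takes no time and is no camera call.
A pose or a line that the arm cannot do raises manip.IKError and nothing moves.
- ticket.hand_in(): hands the job in; it is judged then, once.
The state is a dict: "clock": time; "qpos": joint angles; "qvel": joint speeds; "tau": joint torques, N m; "eef_pos": TCP position; "tool_rot": TCP orientation; "ft_force": force on the tool from outside, world axes, zero at the start; "ft_torque": the same for the moment, N m; "finger_gap": finger opening in m; "finger_force": force on a finger pad.
Only numpy, scipy, OpenCV 4.12 (cv2) and the standard library are available. Lean on these libraries where they do the work, as an engineer would, in place of code of your own. Each camera call takes 0.05 s, during which the arm holds its last target. There are 200 camera calls.

### The job

Take the blender's battery pack out of the wooden holder and slide it, end with the tall grip first, into the charger's rail until it is fully home against the end stop and the spring catch holds it. You will have to set it down and take it another way round, since the holder hides its sides and the charger's head leaves no room at its front. Then let go, and leave the mug, egg timer, tomato and lemon where they are.

Things in the scene. Friction and masses are not known exactly. Their poses are not given: they have to be found in the camera images.
- pack: Loose battery pack, 0.3 to 0.6 kg, upright. Black foot 104 (x) x 74 (y) x 10 mm (z), origin at the centre of its underside. On it a grey grip block 60 (x) x 56 (y) mm, from 10 to 60 mm above the underside, centred 18 mm to +x of the origin: 4 mm of foot show before it, 40 mm behind. Its +x end is the front, which enters the charger first.
- pack_front (a point): Middle of the lower edge of the pack's front: 52 mm along +x from the pack's origin, on the underside. The foot's underside has a cross groove from 13.5 to 30.5 mm behind this edge, 6 mm deep, for the charger's catch.
- holder: Fixed wooden holder in which the pack stands at the start, same yaw within 0.01 rad. Origin at its underside centre, x along the pack. Floor top at 6 mm; 122 mm long (x). Side walls along x, 76 mm apart inside, 6 mm thick, tops 62 mm above the worktop, hide the pack's sides; the +x and -x ends are open above sills 14 mm high.
- charger: White charger with grey rails, fixed on the worktop, origin on the worktop. +x is the way the pack slides in. Base 110 mm wide, x from -95 to 100 mm, top 10 mm up: the pack slides on it. From x = 76 mm a head, 92 mm wide, top at 68 mm, is the end stop. With the pack home, the pack's origin is about 23.5 mm along +x of the charger's and 10 mm up, same yaw.
- charger_mouth (a point): Entry of the channel: 10 mm to -x of the charger's origin, 10 mm up. From here to the stop, side walls 80 mm apart, with lips 63 mm apart over the foot's edges, lip underside at 22 mm, top at 27 mm above the worktop. In front lies an open apron 85 mm long, its last 32 mm between flared guides (tops at 20 mm), where the pack can be set down.
- charger_stop (a point): Middle of the foot of the end stop: 76 mm along +x from the charger's origin, 10 mm above the worktop. The pack's front lower edge comes to it (0 to 2 mm short) when the pack is home.
- catch (a joint): Spring catch in the channel floor, 53 mm along +x from the charger's origin: a roof-shaped nose 4 mm proud, 30 mm wide. 0 = fully up; positive (m) = pressed down by the pack's foot, to about 0.004. The pack meets it some 30 mm before home; riding over takes roughly 3 to 10 N of push, then it springs up into the groove when the pack is home (0 again).
- mug: White mug standing behind the work, 83 x 113 x 93 mm, origin under its centre; leave it.
- egg_timer: Round white egg timer 63 mm across, 51 mm high, behind the work, origin under its centre; leave it.
- tomato: Tomato 69 mm across, 71 mm high, behind the work, origin at its underside; leave it.
- lemon: Lemon 71 x 53 x 51 mm, behind the work, origin at its underside; leave it.
Things that resemble listed ones, but are neither listed nor needed, are in the scene too. Leave any purple look-alike of the pack alone.

How it is judged:
At the end, for the whole second after the job is handed in: The pack lies upright in the rail, front first, straight within 0.09 rad, its front edge at most 3.5 mm short of the stop and within 6 mm of the stop point, the catch up in its groove (under 1.2 mm pressed), at rest and released; the mug, egg timer, tomato and lemon moved by under 30 mm (x of pack_front in the frame of charger_stop above -0.0035 m and distance between pack_front and charger_stop below 0.006 m and angle between the x axis of pack and the x axis of charger, either way round below 0.09 rad and angle between pack's own z axis and vertical below 0.05 rad and value of joint catch below 0.0012 m and linear speed of pack below 0.01 m/s and contact force between pack and the fingers below 0.1 N); the robot touches nothing.
It fails at once if the mug is moved by more than 30 mm (distance of mug from where it was at the start of the episode above 0.03 m).
It fails at once if the egg timer is moved by more than 30 mm (distance of egg_timer from where it was at the start of the episode above 0.03 m).
It fails at once if the tomato is moved by more than 30 mm (distance of tomato from where it was at the start of the episode above 0.03 m).
It fails at once if the lemon is moved by more than 30 mm (distance of lemon from where it was at the start of the episode above 0.03 m).
It also fails if it takes over 48 s, if anything falls off the work surface, if the arm or the gripper's body presses on something with over 40 N, if the wrist force passes 120 N, or if a joint passes its speed limit or range.

## Working session

There is one attempt and no reset: what is moved stays moved. The work goes in short steps, each a Python script; the robot and the scene stay as the last script left them, time stands still between calls to the robot, and variables do not carry over. Pictures are saved under pics/ and viewed, at most 10 in all, crops included, and the job is handed in when it is done.

```bash
mkdir -p pics; ls; python3 - <<'E'
from bench import manip,get_image,camera_model
import cv2,numpy as np
for n in("top","side"):
    cv2.imwrite(f"pics/{n}0.png",get_image(n)[:,:,::-1]); m=camera_model(n)
    print(n,np.round(m["intrinsics"],1).tolist(),np.round(m["R"],3).tolist(),np.round(m["t"],3).tolist(), np.round(-np.array(m["R"]).T@m["t"],3))
s=manip.state();print(s["clock"],s["eef_pos"],s["tool_rot"],s["finger_gap"])
E
```

```text
pics
top [[489.8, 0.0, 315.4], [0.0, 489.8, 233.9], [0.0, 0.0, 1.0]] [[-0.024, -1.0, 0.015], [-0.995, 0.023, -0.097], [0.097, -0.018, -0.995]] [0.029, 0.516, 0.843] [0.433 0.033 0.889]
side [[553.9, 0.0, 323.2], [0.0, 553.9, 242.0], [0.0, 0.0, 1.0]] [[0.992, -0.129, -0.013], [-0.089, -0.608, -0.789], [0.094, 0.784, -0.614]] [-0.506, 0.084, 1.161] [ 0.4   -0.925  0.772]
0.1 [0.29274012 0.60781564 0.23069362] [-6.99131058e-01 -3.06262310e+00  1.77301124e-03] 0.08554504781644236
```

View pics/top0.png

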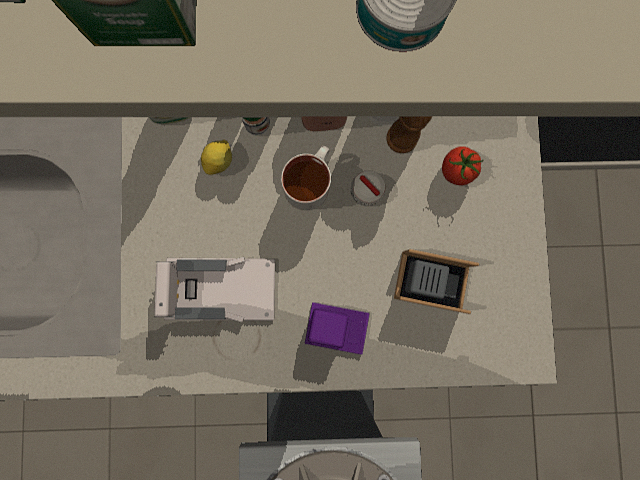

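View pics/side0.png

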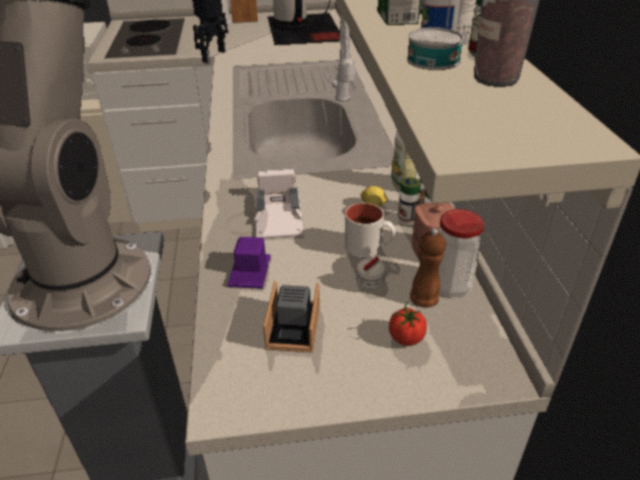

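The top view shows the charger at (215,290) with its head at the left (+y). The grey and black pack stands in the holder at (435,280), with its grip towards +y. The side view shows the same layout, with the pack at (293,310) and the charger at (278,205).

Things that could be taken for the pack:
- Purple look-alike, top (337,328) and side (250,262): leave it alone.
- Grey grip on black foot in the wooden holder, top (435,280): this matches the description, so I choose it.

Next is a close crop to check the choice and find features.

```bash
python3 - <<'E'
import cv2,numpy as np
t=cv2.imread("pics/top0.png");s=cv2.imread("pics/side0.png")
f=lambda im,x,y,w,h:cv2.resize(im[y:y+h,x:x+w],(400,300),interpolation=cv2.INTER_CUBIC)
a=np.hstack([f(t,385,240,100,75),f(t,145,240,140,105)])
b=np.hstack([f(s,245,275,100,75),f(s,228,160,100,75)])
cv2.imwrite("pics/crop1.png",np.vstack([a,b]))
E
```

```text
(no output)
```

View pics/crop1.png

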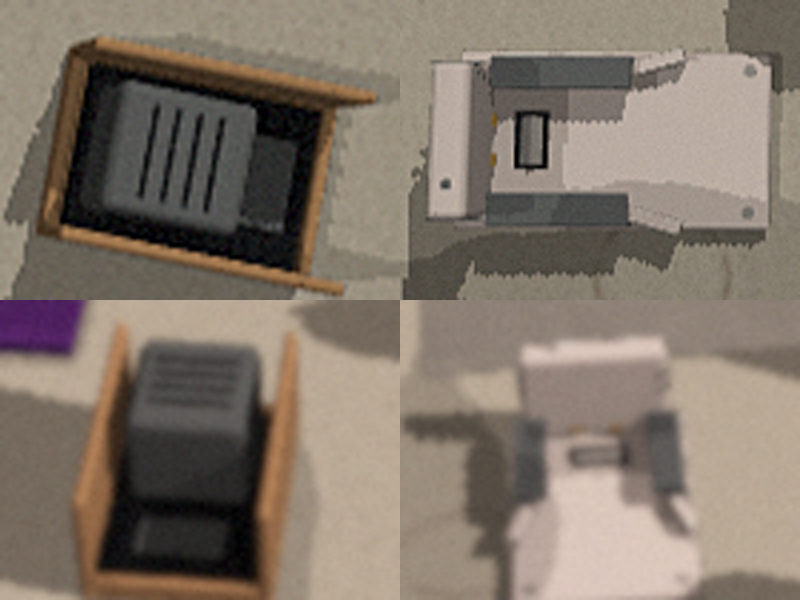

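The crop confirms the choice: a slotted grey grip on a black foot in the wooden holder, with the foot showing behind it towards −y. The charger's two blue-grey lips are visible at top-view px (176–226, 260–267) and (174–225, 308–319), with the head to the left. Next I segment these in both views.

```bash
cat > h.py <<'E'
import cv2,numpy as np
from bench import manip,get_image,camera_model
M={n:camera_model(n) for n in("top","side")}
def ray(n,p):
    m=M[n];R=np.array(m["R"]);d=R.T@np.linalg.inv(m["intrinsics"])@np.array([p[0],p[1],1.]);return -R.T@m["t"],d
def onz(n,p,z):
    c,d=ray(n,p);return c+d*(z-c[2])/d[2]
def tri(pt,ps):
    (a,u),(b,v)=ray("top",pt),ray("side",ps);s=np.linalg.lstsq(np.c_[u,-v],b-a,rcond=None)[0]
    p,q=a+u*s[0],b+v*s[1];return (p+q)/2,np.linalg.norm(p-q)
def proj(n,X):
    m=M[n];c=np.array(m["R"])@X+m["t"];q=np.array(m["intrinsics"])@c;return q[:2]/q[2]
def blobs(im,box,f,amin):
    x,y,w,h=box;c=im[y:y+h,x:x+w].astype(int);k=f(c[...,2],c[...,1],c[...,0]).astype(np.uint8)
    k=cv2.morphologyEx(k,cv2.MORPH_CLOSE,np.ones((3,3)))
    n,l,st,ce=cv2.connectedComponentsWithStats(k)
    out=[]
    for i in range(1,n):
        if st[i,4]>=amin:
            pts=np.argwhere(l==i)[:,::-1].astype(np.float32)+[x,y];out.append((st[i,4],ce[i]+[x,y],cv2.minAreaRect(pts.astype(np.float32)),pts))
    return out
E
python3 - <<'E'
from h import *
t=cv2.imread("pics/top0.png");s=cv2.imread("pics/side0.png")
for n,im,pts in(("top",t,[(417,276),(430,268),(408,280),(452,285),(442,290),(200,264),(185,264),(200,314),(160,290),(190,275),(185,270)]),("side",s,[(292,288),(290,312),(290,333),(260,200),(261,190),(394-100,200),(294,190),(270,180)])):
    print(n,[im[y,x,::-1].tolist() for x,y in pts])
lip=lambda r,g,b:(b-r>4)&(r+g+b<390)&(r+g+b>120)
grip=lambda r,g,b:(abs(r-b)<16)&(r+g+b>200)
for n,im,cb,gb in(("top",t,(165,250,75,80),(400,250,66,58)),("side",s,(250,180,55,50),(272,283,44,20))):
    for nm,bx,f in(("lip",cb,lip),("grip",gb,grip)):
        for a,c,r,_ in blobs(im,bx,f,60): print(n,nm,a,np.round(c,1),np.round(cv2.boxPoints(r),1).tolist())
E
```

```text
top [[87, 87, 84], [55, 57, 59], [39, 42, 42], [47, 46, 46], [85, 85, 84], [88, 91, 86], [74, 76, 73], [70, 75, 72], [187, 173, 163], [101, 95, 91], [63, 65, 62]]
side [[89, 84, 84], [52, 49, 48], [39, 40, 40], [77, 74, 72], [98, 91, 88], [92, 91, 89], [76, 74, 71], [146, 129, 121]]
top grip 1058 [429.8 278.5] [[410.1000061035156, 290.6000061035156], [416.29998779296875, 259.70001220703125], [451.70001220703125, 266.70001220703125], [445.5, 297.70001220703125]]
top grip 79 [413.5 305.2] [[400.0, 307.0], [400.0, 301.0], [432.0, 301.0], [432.0, 307.0]]
side grip 483 [293.4 294.2] [[278.0, 286.0], [309.0, 286.0], [309.0, 302.0], [278.0, 302.0]]
```

```bash
python3 - <<'E'
from h import *
t=cv2.imread("pics/top0.png");s=cv2.imread("pics/side0.png")
grip=lambda r,g,b:(abs(r-b)<16)&(r+g+b>200)
bt=blobs(t,(400,250,66,58),grip,500)[0];bs=blobs(s,(272,283,44,20),grip,300)[0]
P,e=tri(bt[1],bs[1]);print("grip top",np.round(P,4),"gap",round(e,4))
W=np.array([onz("top",p,P[2])[:2] for p in cv2.boxPoints(bt[2])])
print(np.round(W,4).tolist(),[round(np.linalg.norm(W[i]-W[i-1]),4) for i in range(4)])
for i in range(4):
    d=W[i]-W[i-1];print(round(np.degrees(np.arctan2(d[1],d[0])),1))
bl=lambda im:cv2.GaussianBlur(im,(3,3),0)
for n,im,cb,th in(("top",t,(165,252,72,72),-1),("side",s,(250,182,55,45),-4)):
    lip=lambda r,g,b:(g-r>th)&(r-b<8)&(r+g+b<330)&(r+g+b>120)
    B=blobs(bl(im),cb,lip,60)
    for a,c,r,_ in B: print(n,"lip",a,np.round(c,1),np.round(cv2.boxPoints(r),1).tolist(),np.round(onz(n,c,.027),4))
# wooden walls, top view
wood=lambda r,g,b:(r-b>45)
for a,c,r,_ in blobs(t,(385,240,100,80),wood,40): print("wood",a,np.round(c,1),np.round(cv2.boxPoints(r),1).tolist())
# white body / base
wh=lambda r,g,b:(r>165)
for a,c,r,_ in blobs(t,(150,250,132,76),wh,40): print("white",a,np.round(c,1),np.round(cv2.boxPoints(r),1).tolist())
v=np.vstack([cv2.resize(bl(t)[250:326,150:282],None,fx=4,fy=4,interpolation=cv2.INTER_NEAREST)])
cv2.imwrite("pics/c2.png",np.hstack([v,np.zeros_like(v[:,:20]),cv2.resize(s[180:240,250:305],(240,304),interpolation=cv2.INTER_NEAREST)[:v.shape[0]]]))
E
```

```text
grip top [ 0.4334 -0.172   0.0667] gap 0.0002
[[0.4139, -0.138], [0.4654, -0.1507], [0.4521, -0.2099], [0.4007, -0.1968]] [np.float64(0.0603), np.float64(0.053), np.float64(0.0607), np.float64(0.053)]
77.3
-13.8
-102.7
165.7
top lip 456 [200.2 264.9] [[177.0, 270.0], [177.0, 260.0], [225.0, 260.0], [225.0, 270.0]] [0.4669 0.2202 0.027 ]
top lip 494 [199.2 313. ] [[175.0, 318.0], [175.0, 308.0], [223.0, 308.0], [223.0, 318.0]] [0.3836 0.2221 0.027 ]
side lip 75 [293.6 197.5] [[290.3999938964844, 189.3000030517578], [294.8999938964844, 188.8000030517578], [296.79998779296875, 205.89999389648438], [292.29998779296875, 206.39999389648438]] [0.4658 0.2134 0.027 ]
side lip 83 [259.9 199.9] [[257.0, 191.0], [262.0, 191.0], [262.0, 208.0], [257.0, 208.0]] [0.3835 0.215  0.027 ]
wood 237 [443.5 256.9] [[408.5, 251.5], [409.20001220703125, 248.10000610351562], [478.5, 262.3999938964844], [477.79998779296875, 265.79998779296875]]
wood 499 [432.5 292.7] [[392.79998779296875, 297.70001220703125], [402.0, 253.0], [478.8999938964844, 268.79998779296875], [469.70001220703125, 313.5]]
white 764 [173.5 281.1] [[132.5, 280.0], [217.89999389648438, 220.8000030517578], [244.39999389648438, 259.0], [158.89999389648438, 318.20001220703125]]
white 2753 [241.9 287.2] [[177.0, 318.0], [177.0, 259.0], [274.0, 259.0], [274.0, 318.0]]
white 51 [250.6 318.2] [[236.0, 319.79998779296875], [236.1999969482422, 315.8999938964844], [273.0, 318.0], [272.79998779296875, 321.8999938964844]]
```

View pics/c2.png

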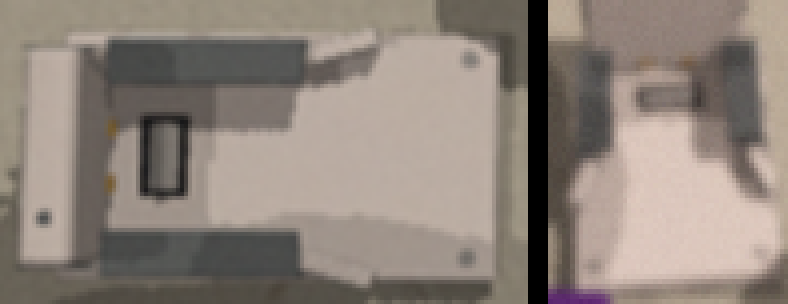

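```bash
python3 - <<'E'
from h import *
t=cv2.imread("pics/top0.png");s=cv2.imread("pics/side0.png")
bl=cv2.GaussianBlur(t,(3,3),0)
an=lambda a,b:round(float(np.degrees(np.arctan2(*(b-a)[[1,0]]))),2)
# line fits: lip edges per column (inner/outer) & wood wall
lip=lambda r,g,b:(g-r>-1)&(r-b<8)&(r+g+b<330)&(r+g+b>120)
L=blobs(bl,(165,252,72,72),lip,60);res=[]
for B in L:
    p=B[3];vx,vy,x0,y0=cv2.fitLine(p[(p[:,0]>180)&(p[:,0]<221)].astype(np.float32),cv2.DIST_HUBER,0,.01,.01).ravel()
    q=[onz("top",(x,y0+(x-x0)*vy/vx),.027) for x in(225.5,176)];res.append(q);print("lip",np.round(q,4).tolist(),an(*q))
dark=lambda r,g,b:r+g+b<330
for nm,bx in(("s1",(262,260,10,10)),("s2",(262,309,10,10)),("catch",(182,276,18,26))):
    c=t[bx[1]:bx[1]+bx[3],bx[0]:bx[0]+bx[2]].sum(2).astype(float);w=np.clip(np.median(c)*.85-c,0,None)
    if nm=="catch": w=(c<250).astype(float)
    Y,X=np.mgrid[bx[1]:bx[1]+bx[3],bx[0]:bx[0]+bx[2]];p=((X*w).sum()/w.sum(),(Y*w).sum()/w.sum());print(nm,np.round(p,2),np.round(onz("top",p,.010),4))
w=[B for B in blobs(t,(385,240,100,80),lambda r,g,b:r-b>45,40)][0][3]
vx,vy,x0,y0=cv2.fitLine(w.astype(np.float32),cv2.DIST_HUBER,0,.01,.01).ravel()
q=[onz("top",(x,y0+(x-x0)*vy/vx),.062) for x in(475,410)];print("wall",np.round(q,4).tolist(),an(*q))
# check heights of lips by two views
S=sorted(blobs(cv2.GaussianBlur(s,(3,3),0),(250,182,55,45),lambda r,g,b:(g-r>-4)&(r-b<8)&(r+g+b<330)&(r+g+b>120),60),key=lambda b:b[1][0])
print("lip z",[ (np.round(p,4),round(e,4)) for p,e in (tri(L[0][1],S[1][1]),tri(L[1][1],S[0][1]))])
# side view: width of base / catch
E
```

```text
lip [[0.4652, 0.1761, 0.027], [0.468, 0.2624, 0.027]] 88.16
lip [[0.3824, 0.1766, 0.027], [0.3845, 0.2621, 0.027]] 88.62
s1 [268.31 263.16] [0.4677 0.1025 0.01  ]
s2 [266.26 314.06] [0.3777 0.1075 0.01  ]
catch [190.26 287.5 ] [0.4278 0.2416 0.01  ]
wall [[0.4569, -0.2513, 0.062], [0.482, -0.1418, 0.062]] 77.1
lip z [(array([0.4667, 0.2214, 0.0218]), np.float64(0.0008)), (array([0.3833, 0.2233, 0.0216]), np.float64(0.0002))]
```

The lips are parallel, about 0.086 m long and at the expected spacing, giving a charger yaw of 88.4° and the mouth at (0.424, 0.176). The pack's grip centre is (0.433, −0.172), its top measures 0.067 against 0.066 expected, and its yaw is 77°. Now I grasp it along its length and lift.

```bash
cat >> h.py <<'E'
from scipy.spatial.transform import Rotation as Ro
def rv(psi): return (Ro.from_euler("z",psi,degrees=True)*Ro.from_euler("x",180,degrees=True)).as_rotvec()
YAW=88.4;c=np.array([np.cos(np.radians(YAW)),np.sin(np.radians(YAW))]);MOUTH=np.array([.4238,.1763])
def ch(x,z): return np.r_[MOUTH+(x+.010)*c,z]   # charger frame x on its midline
def st(l=""):
    s=manip.state();print(l,"t",round(s["clock"],2),"tcp",np.round(s["eef_pos"],4),"F",np.round(s["ft_force"],1),"gap",round(s["finger_gap"],4),"ff",np.round(s["finger_force"],1))
E
python3 - <<'E'
from h import *
print(proj("top",np.r_[.4334,-.172,.0667]),onz("top",(312,304),.01))
for psi in(-13,167):print(psi,manip.ik([.4334,-.172,.15],rv(psi)))
for psi in(-1.6,178.4):print(psi,manip.ik(ch(-.054,.15),rv(psi)))
for psi in(88.4,-91.6):print(psi,manip.ik(ch(-.054,.15),rv(psi)))
E
```

```text
[429.76248518 278.44212889] [0.3933339  0.02605193 0.01      ]
-13 [-0.49409002  0.24934534  0.85154148  2.17698687 -0.2579061   0.81518797
 -1.2768894 ]
167 [-0.50288467  0.25207048  0.86286012  2.17731116 -0.2631896   0.81584953
  1.87055603]
-1.6 [-1.09124622  0.17266944  0.71768578  2.21977576 -0.15855982  0.79749058
 -1.86846533]
178.4 [-0.71337401  0.14781594  0.28956561  2.20225559 -0.05874454  0.79845411
  1.15709292]
88.4 [-0.9077176   0.15492335  0.50653967  2.21181127 -0.10487428  0.7968114
 -0.36075468]
-91.6 [-0.47855738  0.14938121  0.03212453  2.18971383 -0.00664695  0.80258459
  2.67149569]
```

```bash
python3 - <<'E'
from h import *
P=np.array([.4334,-.172])
manip.move_ptp(np.r_[P,.17],rv(167));st("above")
print(manip.move_linear(np.r_[P,.031],vel=.08,contact_N=8));st("down")
manip.gripper_to(.04,60);st("grip")
manip.move_linear(np.r_[P,.15],vel=.12);st("lift")
for n in("top","side"):cv2.imwrite(f"pics/{n}1.png",get_image(n)[:,:,::-1])
a=cv2.imread("pics/top1.png")[180:420,240:560];b=cv2.imread("pics/side1.png")[180:420,180:500]
cv2.imwrite("pics/l1.png",np.hstack([a,b]))
E
```

```text
above t 2.9 tcp [ 0.4338 -0.1716  0.17  ] F [-0.6  0.3  0.6] gap 0.0854 ff 0.0
False
down t 4.79 tcp [ 0.4337 -0.172   0.0313] F [-0.8  0.3  0.1] gap 0.0854 ff 0.0
grip t 5.17 tcp [ 0.4336 -0.1721  0.0314] F [-2.5  1.1 12.1] gap 0.059 ff 62.6
lift t 6.31 tcp [ 0.433  -0.1718  0.1495] F [-1.   0.3 -4.2] gap 0.0591 ff 65.4
```

View pics/l1.png

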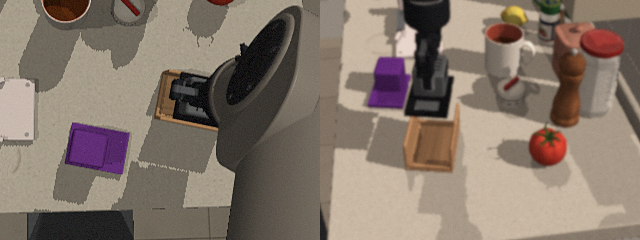

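The picture shows the holder empty and the pack held level above it, with the purple look-alike untouched. The load is about 4.2 N, so roughly 0.43 kg. Next I set it on the apron.

```bash
python3 - <<'E'
from h import *
manip.move_ptp(ch(-.054,.15),rv(90+YAW));manip.move_linear(ch(-.054,.06),vel=.12);manip.wait(.2);st("over")
print(manip.move_linear(ch(-.054,.033),vel=.04,contact_N=5));st("down")
manip.gripper_to(.085);st("open")
manip.move_linear(ch(-.054,.16),vel=.15);st("up")
manip.move_ptp(np.r_[.46,-.12,.25],rv(90+YAW))
for n in("top","side"):cv2.imwrite(f"pics/{n}2.png",get_image(n)[:,:,::-1])
a=cv2.resize(cv2.imread("pics/top2.png")[240:360,140:340],(800,480))[:, :];b=cv2.resize(cv2.imread("pics/side2.png")[150:300,210:360],(400,400))
cv2.imwrite("pics/a2.png",cv2.resize(a,(400,240)) if 0 else a)
v=np.zeros((600,400,3),np.uint8);v[:400]=b;cv2.imwrite("pics/m2.png",np.hstack([v,np.vstack([cv2.resize(a,(400,240)),np.zeros((360,400,3),np.uint8)])]))
E
```

```text
over t 8.69 tcp [0.4229 0.1327 0.0605] F [-0.3  0.6 -3.6] gap 0.0593 ff 65.5
True
down t 9.29 tcp [0.4224 0.1323 0.035 ] F [ 0.5  1.8 -0.6] gap 0.0591 ff 67.0
open t 9.68 tcp [0.4219 0.1323 0.0352] F [-0.6 -0.2  0.3] gap 0.0846 ff 0.0
up t 10.66 tcp [0.4221 0.1324 0.1595] F [-0.5 -0.3  0. ] gap 0.0845 ff 0.0
```

View pics/m2.png

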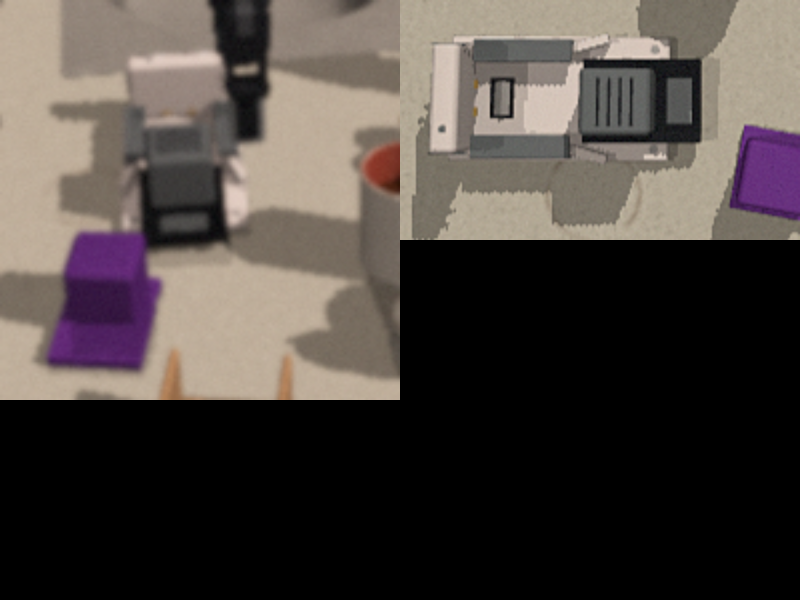

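The pack sits upright on the apron, front just before the mouth. Foot spans rows ≈60–141 of the crop and lips ≈60–136, so it is nearly centred. I measure the offset, then regrasp by the sides and push.

```bash
python3 - <<'E'
from h import *
t=cv2.imread("pics/top2.png");s=cv2.imread("pics/side2.png")
grip=lambda r,g,b:(abs(r-b)<16)&(r+g+b>200)
bt=max(blobs(t,(228,270,40,40),grip,200),key=lambda b:b[0])
print(bt[0],bt[1],np.round(cv2.boxPoints(bt[2]),1).tolist());G=onz("top",bt[1],.070)
n=np.array([-c[1],c[0]]);r=(G[:2]-ch(0,0)[:2]);print("grip top",G,"charger frame x,y",r@c,r@n)
q=[onz("top",p,.07)[:2] for p in cv2.boxPoints(bt[2])]
print([np.round(np.degrees(np.arctan2(*(q[i]-q[i-1])[::-1])),1) for i in range(4)])
bs=[b for b in blobs(s,(262,192,35,18),lambda r,g,b:(r+g+b>200)&(r+g+b<330)&(abs(r-b)<16),60)]
for b in bs:print(b[0],b[1],tri(bt[1],b[1]))
E
```

```text
1181 [246.49195597 290.36325148] [[228.0, 274.0], [264.0, 274.0], [264.0, 309.0], [228.0, 309.0]]
grip top [0.42112328 0.13448946 0.07      ] charger frame x,y -0.05186897496522099 0.001508260361804174
[np.float64(-0.4), np.float64(-91.4), np.float64(179.2), np.float64(88.6)]
499 [279.87374749 201.99198397] (array([0.42525024, 0.13432876, 0.06986309]), np.float64(0.00826390354193838))
```

```bash
python3 - <<'E'
from h import *
manip.move_ptp(ch(-.053,.16),rv(YAW));st("above")
print(manip.move_linear(ch(-.053,.037),vel=.1,contact_N=8));st("down")
manip.gripper_to(.04,50);st("grip")
print(manip.move_linear(ch(.005,.0375),vel=.04,contact_N=10));st("in")
E
```

```text
above t 13.47 tcp [0.4227 0.1332 0.1601] F [ 0.3 -0.3 -0. ] gap 0.0851 ff 0.0
False
down t 14.86 tcp [0.4228 0.1334 0.0373] F [-0.3 -1.1  1.2] gap 0.0848 ff 0.0
grip t 15.24 tcp [0.4227 0.1336 0.0374] F [-2.6 -0.3 10.7] gap 0.0552 ff 50.9
True
in t 16.45 tcp [0.4241 0.1873 0.0374] F [-0.6  4.1  5.8] gap 0.0552 ff 52.8
```

The stop was mostly the vertical grip preload relaxing. The pack is already inside the channel, so I continue to the end stop.

```bash
python3 - <<'E'
from h import *
print(manip.move_linear(ch(.035,.0375),vel=.05,contact_N=25));st("catch")
print(manip.move_linear(ch(.050,.0375),vel=.03,contact_N=22));st("stop")
manip.wait(.3);st("hold")
for n in("top","side"):cv2.imwrite(f"pics/{n}3.png",get_image(n)[:,:,::-1])
E
```

```text
False
catch t 17.3 tcp [0.4251 0.2222 0.0376] F [-0.4  6.8  2.1] gap 0.0552 ff 53.2
True
stop t 17.68 tcp [0.4251 0.2298 0.0374] F [-0.9 -2.3  7. ] gap 0.0552 ff 54.9
hold t 17.98 tcp [0.4251 0.2297 0.0374] F [-0.  -1.4  6.2] gap 0.055 ff 54.9
```

```bash
python3 - <<'E'
from h import *
print(manip.move_linear(ch(.056,.0375),vel=.03,contact_N=18));st("push2")
manip.gripper_to(.085);st("open")
p=manip.state()["eef_pos"];manip.move_linear(np.r_[p[:2],.16],vel=.15)
manip.move_ptp(np.r_[.46,-.12,.25],rv(YAW));st("away")
for n in("top","side"):cv2.imwrite(f"pics/{n}4.png",get_image(n)[:,:,::-1])
t=cv2.imread("pics/top4.png");s=cv2.imread("pics/side4.png")
bt=max(blobs(t,(184,265,45,48),lambda r,g,b:(abs(r-b)<16)&(r+g+b>200),200),key=lambda b:b[0])
G=onz("top",bt[1],.07);r=G[:2]-ch(0,0)[:2];print(bt[0],G,r@c,np.round(cv2.boxPoints(bt[2]),1).tolist())
cv2.imwrite("pics/m4.png",np.hstack([cv2.resize(t[245:335,145:295],(500,300)),cv2.resize(s[150:240,230:320],(300,300))]))
E
```

```text
True
push2 t 18.3 tcp [0.4251 0.2298 0.0375] F [-1.2 -2.2  7.2] gap 0.0554 ff 54.9
open t 18.71 tcp [0.4248 0.2298 0.0373] F [-0.1 -0.1 -0. ] gap 0.0853 ff 0.0
away t 21.03 tcp [ 0.4602 -0.1188  0.2496] F [ 0.1  0.5 -0. ] gap 0.0852 ff 0.0
757 [0.42501659 0.21892196 0.07      ] 0.032639306675733205 [[184.0, 305.0], [184.0, 274.0], [210.0, 274.0], [210.0, 305.0]]
```

View pics/m4.png

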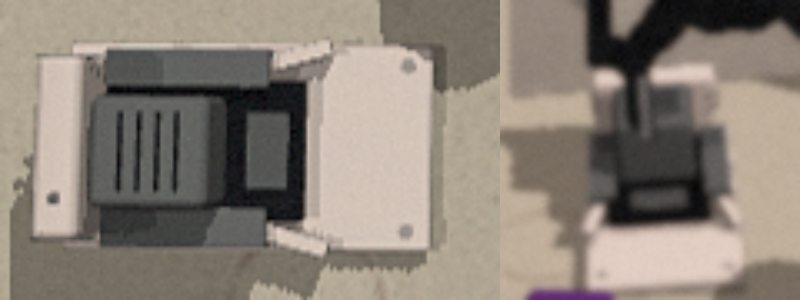

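The picture shows the pack straight in the rail, with its grip against the head and its rear foot edge at top px ≈236. I check that edge numerically, then hand in.

```bash
python3 - <<'E'
from h import *
from bench import ticket
t=cv2.cvtColor(cv2.imread("pics/top4.png"),cv2.COLOR_BGR2GRAY).astype(float)
e=[]
for y in(277,280,298,301,303):
    g=np.diff(t[y-1:y+2,228:245].mean(0));x=228+.5+np.average(np.arange(len(g)),weights=np.clip(g,0,None)**2);P=onz("top",(x,y),.018);e.append((P[:2]-ch(0,0)[:2])@c)
print("rear edge x_c (home -0.028..-0.030):",np.round(e,4))
print(abs(np.median(e)+.029)<.004)
if abs(np.median(e)+.029)<.004: print(ticket.hand_in())
E
```

```text
rear edge x_c (home -0.028..-0.030): [-0.0281 -0.0279 -0.0282 -0.0281 -0.028 ]
True
the job is handed in; nothing more can be done
None
```

The pack is in the charger rail, front first and hard against the end stop, released, and the job is handed in at about 21 s of the 48 s. The rear foot edge measured 28 mm behind the charger origin, which matches home. I couldn't see the catch itself, but the forces fit it having snapped into its groove.

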